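# Load the vial rack into the switch-interlocked loading dock

### The job

Take the conical flask off the loading dock and stand it upright on the free worktop. Then fetch the blue vial rack from under the low white riser and slide it, orange end first and lying flat on the dock's bed, fully home under the clear hood so that it holds the hinged limit-switch lever pressed; push the lever with the rack only, never with the gripper. Do not shift or tip the bottles, beaker, timer, tape roll or power supply that stand around.

Things in the scene. Friction and masses are not known exactly. Their poses are not given: they have to be found in the camera images.
- dock: Loading dock, fixed. Origin on the worktop below the centre of its mouth; +x is the way the rack slides in, z up. Aluminium bed, 5 mm thick, 100 wide, x = -200 to +130 mm. From x = 0 to 112 two grey side walls 57 mm high, 74 apart inside, 90 outside. Clear hood over x = 0 to 80, underside at 57 mm, top at 62. End wall behind the stop, with a black switch housing, 83 mm high in all.
- dock_mouth (a point): Centre of the dock's mouth on the surface of the bed, 5 mm above the worktop; axes as the dock. Two slanted lead-in lips, 34 mm high, stand at either side from x = -27 mm to 0 and widen the entry to about 90 mm.
- dock_stop (a point): Centre of the stop face on the surface of the bed (dock x = +100 mm, 5 mm above the worktop), axes as the dock. The rack's orange end face touches the stop pads when it is fully home.
- lever (a joint): Hinged limit-switch lever at the end of the dock, on an upright pin, with a red roller; rad. 0 = free (the roller stands out about 16 mm in front of the stop towards the mouth), about 0.40 when the rack is fully home against the stop, 0.5 at the limit. A soft spring (0.3 N at the roller) swings it back; the rack's friction on the bed holds it pressed.
- lever_roller (a point): Centre of the red roller at the tip of the lever, 22 mm above the worktop; the roller is 9 mm across and 24 mm tall.
- rack: Blue vial rack full of vials, 66 mm wide (its x), 213 long (its y), 37 high at the vial tops, about 0.34 kg. Origin on its underside; orange end face at y = +110.5 mm, plain blue end at y = -102.5. Take it across its width: its sides are the edges of two plates, at 0 to 3 and 21 to 24 mm height, open between, so the pads must cover the upper edge.
- rack_orange (a point): Centre of the lower edge of the rack's orange end face. At the start about 93 mm of the rack with this end sticks out of the riser.
- rack_plain (a point): Centre of the lower edge of the rack's plain blue end; at the start the riser covers it.
- riser: Low white riser with grey sides, 140 x 140 mm, fixed; origin on the worktop below its centre. Open only on its -x side (the rack sticks out there and is drawn out along -x); closed at +x. Inside 120 mm wide and 54 mm high, top 62 mm above the worktop.
- flask: Conical glass flask, 77 mm base diameter, 142 mm tall, 0.13 kg; origin at the centre of its base. The cylindrical neck, 34 mm across, from 106 to 140 mm height, is the place to take it. It starts on the dock's bed in front of the mouth. Only listed things stand on the worktop up to 0.6 m ahead of the robot's base and 0.4 m to either side; beyond, at the left, are a desktop computer and monitor to keep the gripper off.
- amber: Bystander, leave it where it stands. Amber reagent bottle with black cap, 56 mm across, 104 mm tall; origin at the centre of its base.
- clear: Bystander, leave it where it stands. Clear reagent bottle with blue cap, 56 mm across, 108 mm tall; origin at the centre of its base.
- beaker: Bystander, leave it where it stands. Glass beaker, 76 mm across, 95 mm tall; origin at the centre of its base.
- timer: Bystander, leave it where it stands. White timer lying on the riser, 58 x 66 x 18 mm; origin at the centre of its underside.
- tape: Bystander, leave it where it stands. Roll of tape lying flat, 96 mm across, 25 mm high; origin at the centre of its underside.
- brick: Bystander, leave it where it stands. Black power supply, 55 x 160 (its y) x 36 mm; origin at the centre of its underside.
There are look-alikes about, which are no part of the job. What is shaped like the flask but green or pink is not meant.

How it is judged:
On the way, in this order (a step that is already met when the one before it is completed fails the run):
1. the flask stands released and upright on the worktop, off the dock (angle between flask's own z axis and vertical below 0.1 rad and height (world z) of flask below 0.02 m and contact force between flask and dock below 0.02 N and contact force between flask and rack below 0.02 N and contact force between flask and the fingers below 0.02 N and linear speed of flask below 0.02 m/s and contact force between flask and anything else above 0.3 N), for 0.2 s.
2. the rack lies home in the dock, orange end in, with the lever pressed and the rack released (value of joint lever above 0.3 rad and x of rack_orange in the frame of dock_stop above -0.006 m and distance between rack_orange and dock_stop below 0.012 m and angle between the y axis of rack and the x axis of dock, either way round below 0.12 rad and angle between rack's own z axis and vertical below 0.05 rad and linear speed of rack below 0.02 m/s and contact force between rack and the fingers below 0.02 N), for 0.2 s.
At the end, for the whole second after the job is handed in: The rack lies flat on the dock's bed, orange end against the stop (within 6 mm; no more than 12 mm off in all), in line with the dock, released and at rest, the lever held at more than 0.30 rad; the flask stands upright, released, on the worktop, touching neither dock nor rack (all of step 1 and all of step 2).
It fails at once if one of the bystanders (both reagent bottles, beaker, timer, tape roll, power supply) is moved more than 30 mm or tipped (distance of any of amber, clear, beaker, timer, tape, brick from where it was at the start of the episode above 0.03 m or angle between any of amber, clear, beaker, timer, tape, brick's own z axis and vertical above 0.35 rad).
It fails at once if the conical flask is tipped over (angle between flask's own z axis and vertical above 0.7 rad).
It fails at once if the switch lever is pushed by the gripper instead of the rack (contact force between the fingers and lever above 1 N).
It also fails if it takes over 67 s, if anything falls off the work surface, if the arm or the gripper's body presses on something with over 40 N, if the wrist force passes 120 N, or if a joint passes its speed limit or range.

### The arm

A 6-joint arm with a two-finger parallel gripper is mounted at the origin on a cart in front of the work surface, level with it; the furniture and walls round the work are solid. World frame = base frame: x ahead of the robot, y to its left, z up, the work surface at z = 0. Lengths are in m, angles in rad, forces in N, time in s.
With the tool pointing down it reaches from about 0.275 to 0.75 m from the base axis. Payload 10.2 kg.
Tool frame: the origin (TCP) lies midway between the tips of the shut fingers; the grasp point (between the pads) lies 19 mm behind it (manip.grasp_offset is the distance from the TCP to the grasp point, in m); z points along the fingers, y is the line along which they close (so a half turn about z gives the same grasp; the last joint's range is limited). The gripper opens to 85 mm and grips with 20 to 120 N. Pads are 22 mm wide; open, the fingers measure 114 mm over their backs; the gripper's body (76 mm by 85 mm) begins 54 mm behind the grasp point. The pads swing forward as they close: fully open they stand 13 mm farther back than shut.
Start: joints at [-1.379, 0.313, 1.498, -0, 1.331, -0.223], TCP at [0.212, -0.48, 0.231] pointing down, gripper open.
Joint ranges: [-2.94, 2.94], [-0.97, 2.17], [0.19, 2.56], [-1.23, 4.37], [0.02, 3.11], [-2.88, 2.88]. Speed limits (rad/s): [2.39, 2.39, 3.01, 3.14, 3.14, 3.14].

### API

Orientations are given as a rotation vector (axis times angle).
In Python, from station import manip gives the robot as it stands. The module is installed in compiled form; this text tells all that it offers.
- The arm moves only by the tool move_arm, never from a script. Its argument "motion" is a list of rows, each a list of 7 numbers: the shift along the tool's x, y, z in cm, then the turn, a rotation vector about the tool's x, y, z in degrees, then the opening, from -1 (shut) to 1 (fully open). In form: [[tx, ty, tz, ax, ay, az, hand], ...]. A call has exactly 10 rows; each row shifts and turns the commanded pose from where the row before left it, along the tool's axes as they then stand; what a row does not reach is not made up. A row lasts 1/12 s, in which the tool goes at most 41.7 mm and 7.16 degrees, less where a joint would pass 70% of its speed; a pose out of reach is approached as far as the arm can. A call with a gripper value outside its range is refused whole. The fingers move at their own pace and stop on an object; the grip force is fixed at half the most. Time passes only in rows, so rows that do not move let the fingers close, or fill a call up. It gives the time, the measured TCP pose, the force, the opening and the grip force at its end, in the units of the state.
- manip.get_state(): the state, without advancing time (a new reading comes with each control period).
- manip.get_image(name): name is "scene" or "top"; returns a dict with "color" (384x512x3 uint8, red, green, blue), "fx", "fy", "cx", "cy" (pixels), "k1" (the pictures are not rectified: a ray, as slopes to the right and down, at radius r is drawn at 1 + k1 r^2 times it, then the intrinsics apply), "view" (4x4, takes a point from world to camera coordinates). Camera axes: x right, y up, looking along -z (the intrinsics and any distortion apply to the point x, -y, -z); pixel columns grow to the right and rows downward; lengths in m; the calibration is good to about 2 mm. A picture is of the moment at which its call begins. There is no depth.
- manip.sign_off(): hands the job in; it is judged then, once.
The state is a dict: "t": time; "q": joint angles; "qvel": joint speeds; "tau": joint torques, N m; "tool_pos": TCP position; "eef_rot": TCP orientation; "ft_force": force on the tool from outside, world axes, zero at the start; "moment": the same for the moment, N m; "grip_width": opening from 0.0 (shut) to 1.0 (fully open); "grip_force": force on a finger pad.
Only numpy, scipy, OpenCV 4.12 (cv2) and the standard library are available. Lean on these libraries where they do the work, as an engineer would, in place of code of your own. Each camera call takes 0.05 s, during which the arm holds its last target. There are 200 camera calls.

## Working session

There is one attempt and no reset: what is moved stays moved. The work goes in short steps, Python scripts to look and compute and a tool call to move; the robot and the scene stay as the last step left them, time stands still between calls to the robot, and variables do not carry over. Pictures are saved under pics/ and viewed, at most 10 in all, crops included, and the job is handed in when it is done.

Besides the shell and the picture viewer there is one more tool, called after "Call:" by a JSON object that holds its "fn" and its "kwargs", one argument or row to a line. move_arm: Moves the arm, as the interface text tells. Its arguments: {"type":"object","properties":{"motion":{"type":"array","items":{"type":"array","items":{"type":"number"}}}},"required":["motion"]}

```bash
mkdir -p pics
cat > h.py <<'E'
import numpy as np, cv2
from station import manip
from scipy.spatial.transform import Rotation as R
def ray(im,u,v):
    p=cv2.undistortPoints(np.array([[[u,v]]],float),np.array([[im['fx'],0,im['cx']],[0,im['fy'],im['cy']],[0,0,1]]),np.array([im['k1'],0,0,0.]))[0,0]
    V=np.array(im['view']);Rm=V[:3,:3];o=-Rm.T@V[:3,3]
    return o,Rm.T@np.array([p[0],-p[1],-1.])
def onz(im,u,v,z):
    o,d=ray(im,u,v);return (o+d*(z-o[2])/d[2])
def proj(im,P):
    V=np.array(im['view']);c=V[:3,:3]@np.array(P)+V[:3,3];x,y=c[0]/-c[2],-c[1]/-c[2];s=1+im['k1']*(x*x+y*y)
    return im['fx']*x*s+im['cx'],im['fy']*y*s+im['cy']
def save(im,name,crop=None,k=1.5):
    c=im['color'][:,:,::-1]
    if crop: c=c[crop[1]:crop[3],crop[0]:crop[2]]
    cv2.imwrite('pics/'+name,cv2.resize(c,None,fx=k,fy=k,interpolation=cv2.INTER_CUBIC))
E
python3 - <<'E'
from h import *
for n in('scene','top'):
    im=manip.get_image(n);save(im,n+'0.png');np.save(n+'.npy',im,allow_pickle=True)
    V=np.array(im['view']);print(n,-V[:3,:3].T@V[:3,3],im['k1'])
s=manip.get_state();print(s['tool_pos'],R.from_rotvec(s['eef_rot']).as_matrix().round(3),manip.grasp_offset)
E
```

```text
scene [-0.52191553 -0.53036653  0.7617943 ] -0.04345163102445266
top [0.37447148 0.00915326 1.36694087] -0.12498215655633056
[ 0.21152564 -0.48024099  0.23079354] [[ 0.915  0.403 -0.   ]
 [ 0.403 -0.915  0.001]
 [ 0.    -0.001 -1.   ]] 0.0187
```

View pics/scene0.png

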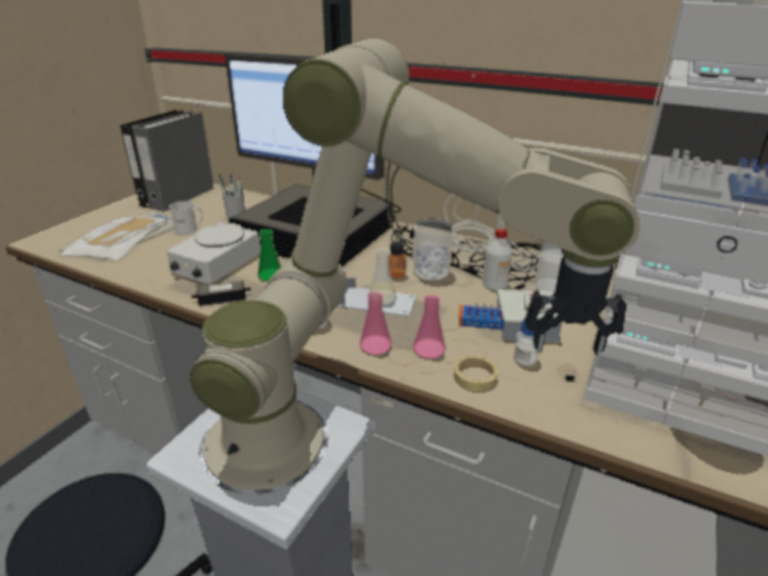

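View pics/top0.png

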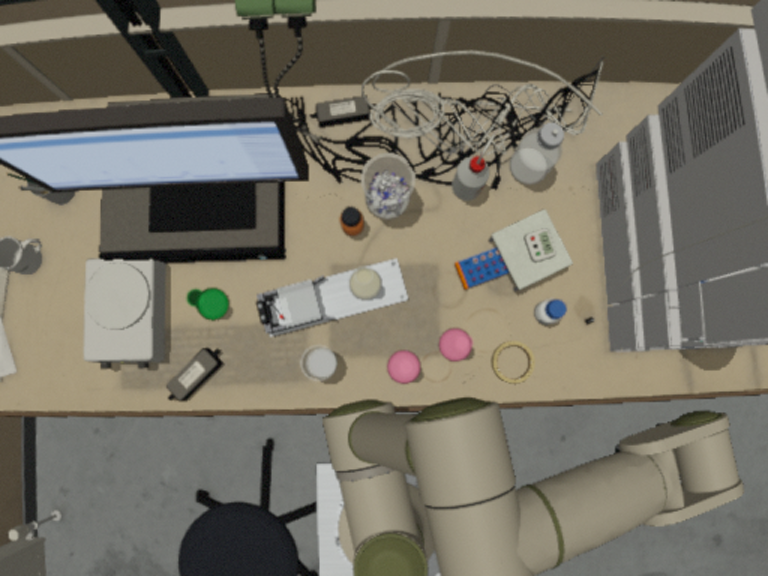

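Top view (in 768×576 pixels): the dock runs from its switch end at about (262,312) to its bed end at (405,280). Three things are shaped like the flask: clear on the dock bed (366,283), pink at (405,366) and (455,344), and green at (212,303). The clear one on the bed fits, since green and pink are ruled out. The rack is at (480,268) with its orange end on the left, and the riser is at (530,250). I'll confirm with one enlarged crop.

Run:
```python
from h import *
im=np.load('top.npy',allow_pickle=True).item()
save(im,'topc.png',(160,120,400,270),3.33)
```

```text
(no output)
```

View pics/topc.png

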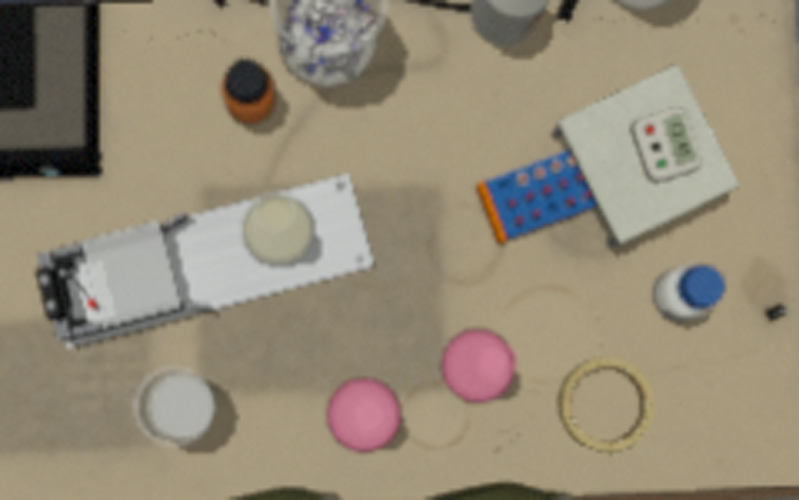

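The crop confirms it: the clear flask stands on the bed at crop (279,230). The rack's orange edge runs from (478,183) to (500,243), and the bed's free end corners are at (350,175) and (373,264).

Run:
```python
from h import *
im=np.load('top.npy',allow_pickle=True).item();sc=np.load('scene.npy',allow_pickle=True).item()
f=lambda u,v,z:onz(im,u/3.333+160,v/3.333+120,z)
np.set_printoptions(precision=4,suppress=True)
for n,u,v,z in [('bedA',350,175,.005),('bedB',373,264,.005),('hoodfront L',164,225,.062),('hoodfront R',187,307,.062),('wallL',40,257,.083),('wallR',70,345,.057),
 ('flask l',244,230,.01),('flask r',314,230,.01),('flask t',279,194,.01),('flask b',279,265,.01),
 ('or1',478,183,.024),('or2',500,243,.024),('bl1',492,180,.024),('bl1b',575,153,.024),('bl2',507,240,.024),('bl2b',597,213,.024),
 ('ri1',558,122,.062),('ri2',680,66,.062),('ri3',738,185,.062),('ri4',622,243,.062),
 ('amber',249,80,.104),('beaker',178,407,.05),('pink1',364,413,.01),('pink2',479,365,.01),('tape',606,405,.012),('clear',703,287,.108),('bigbeaker',335,25,.1),('roller',93,304,.03)]:
    print(n,f(u,v,z))
# flask colour segmentation
c=cv2.cvtColor(im['color'],cv2.COLOR_RGB2HSV)
for p in[(279,230),(300,190),(479,365)]:print(c[int(p[1]/3.333+120),int(p[0]/3.333+160)])
for h in(0.005,.14):
    P=f(279,230,.01);P[2]=h;print('flask in scene*1.5',np.array(proj(sc,P))*1.5)
```

```text
bedA [ 0.6122 -0.0395  0.005 ]
bedB [ 0.5181 -0.0603  0.005 ]
hoodfront L [0.557  0.1495 0.062 ]
hoodfront R [0.4745 0.1279 0.062 ]
wallL [0.5259 0.27   0.083 ]
wallR [0.4401 0.2457 0.057 ]
flask l [0.5567 0.0722 0.01  ]
flask r [ 0.5547 -0.0002  0.01  ]
flask t [0.5934 0.035  0.01  ]
flask b [0.5193 0.0369 0.01  ]
or1 [ 0.5969 -0.1705  0.024 ]
or2 [ 0.534  -0.1904  0.024 ]
bl1 [ 0.5997 -0.1852  0.024 ]
bl1b [ 0.6258 -0.2731  0.024 ]
bl2 [ 0.5369 -0.1978  0.024 ]
bl2b [ 0.5624 -0.2925  0.024 ]
ri1 [ 0.6509 -0.2495  0.062 ]
ri2 [ 0.7066 -0.3791  0.062 ]
ri3 [ 0.5818 -0.4306  0.062 ]
ri4 [ 0.5261 -0.3076  0.062 ]
amber [0.6921 0.0598 0.104 ]
beaker [0.3763 0.1398 0.05  ]
pink1 [ 0.3651 -0.0458  0.01  ]
pink2 [ 0.4104 -0.1653  0.01  ]
tape [ 0.3652 -0.2942  0.012 ]
clear [ 0.4757 -0.3735  0.108 ]
bigbeaker [ 0.7465 -0.0262  0.1   ]
roller [0.4825 0.2266 0.03  ]
[ 26  35 174]
[ 60   4 199]
[172  99 196]
flask in scene*1.5 [381.8103 298.0477]
flask in scene*1.5 [381.8824 253.9676]
```

Call:
{"fn": "move_arm", "kwargs": {
  "motion": [
    [0, 0, 0, 0, 0, -7, 1],
    [0, 0, 0, 0, 0, -7, 1],
    [0, 0, 0, 0, 0, -7, 1],
    [0, 0, 0, 0, 0, -7, 1],
    [0, 0, 0, 0, 0, -7, 1],
    [0, 0, 0, 0, 0, -7, 1],
    [0, 0, 0, 0, 0, -7, 1],
    [0, 0, 0, 0, 0, -7, 1],
    [0, 0, 0, 0, 0, -7, 1],
    [0, 0, 0, 0, 0, -7, 1]
  ]
}}

```text
t: 0.93
tool_pos: [0.2115, -0.4803, 0.2309]
eef_rot: [-2.14, -2.299, -0.001]
ft_force: [0.8, 0.9, 0.1]
grip_width: 1.002
grip_force: 0.0
```

Call:
{"fn": "move_arm", "kwargs": {
  "motion": [
    [0, 0, 0, 0, 0, -5.2, 1],
    [0, 0, 0, 0, 0, -5.2, 1],
    [2.6, 2.88, 0, 0, 0, 0, 1],
    [2.6, 2.88, 0, 0, 0, 0, 1],
    [2.6, 2.88, 0, 0, 0, 0, 1],
    [2.6, 2.88, 0, 0, 0, 0, 1],
    [2.6, 2.88, 0, 0, 0, 0, 1],
    [2.6, 2.88, 0, 0, 0, 0, 1],
    [2.6, 2.88, 0, 0, 0, 0, 1],
    [2.6, 2.88, 0, 0, 0, 0, 1]
  ]
}}

```text
t: 1.77
tool_pos: [0.3846, -0.2206, 0.2312]
eef_rot: [-1.931, -2.478, -0.0]
ft_force: [1.1, -0.9, 0.5]
grip_width: 0.998
grip_force: 0.0
```

Call:
{"fn": "move_arm", "kwargs": {
  "motion": [
    [2.6, 2.88, 0, 0, 0, 0, 1],
    [2.6, 2.88, 0, 0, 0, 0, 1],
    [2.6, 2.88, 0, 0, 0, 0, 1],
    [2.6, 2.88, 0, 0, 0, 0, 1],
    [2.6, 2.88, 0, 0, 0, 0, 1],
    [2.6, 2.88, 0, 0, 0, 0, 1],
    [2.6, 2.88, 0, 0, 0, 0, 1],
    [2.6, 2.88, 0, 0, 0, 0, 1],
    [0, 0, 0, 0, 0, 0, 1],
    [0, 0, 0, 0, 0, 0, 1]
  ]
}}

```text
t: 2.6
tool_pos: [0.5567, 0.0371, 0.2304]
eef_rot: [-1.926, -2.48, 0.001]
ft_force: [-0.1, 0.8, -1.3]
grip_width: 1.002
grip_force: 0.0
```

```bash
cat >> h.py <<'E'
def to(P,yawx):
    s=manip.get_state();M=R.from_rotvec(s['eef_rot']).as_matrix()
    print('t',s['t'],'pos',np.round(s['tool_pos'],4),'yawx',np.degrees(np.arctan2(M[1,0],M[0,0])).round(2),'z',M[:,2].round(3),'F',np.round(s['ft_force'],1),'w',s['grip_width'],'gf',s['grip_force'])
    a=np.radians(yawx);X=np.array([np.cos(a),np.sin(a),0]);Z=np.array([0,0,-1.]);Y=np.cross(Z,X)
    d=np.array(P)-s['tool_pos'];print('tool cm',(100*np.array([d@X,d@Y,d@Z])).round(2),'az deg',-(yawx-np.degrees(np.arctan2(M[1,0],M[0,0]))))
E
python3 - <<'E'
from h import *
to([.556,.036,.105],104.2)
im=manip.get_image('scene');save(im,'s1.png',(190,60,370,250),3)
E
```

```text
t 2.6 pos [0.5567 0.0371 0.2304] yawx 104.33 z [-0.001  0.    -1.   ] F [-0.1  0.8 -1.3] w 1.002486368549917 gf 0.0
tool cm [-0.09 -0.09 12.54] az deg 0.1311697472795288
```

View pics/s1.png

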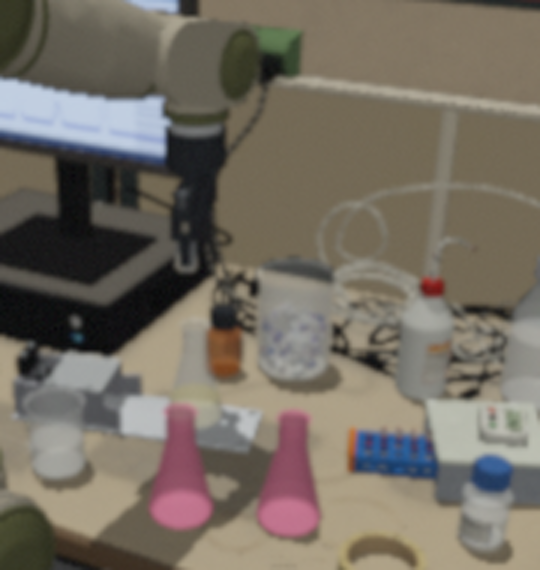

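The flask's neck is at crop (193,325), directly under the gripper, which agrees with the top view. I'll descend and grip it.

Call:
{"fn": "move_arm", "kwargs": {
  "motion": [
    [0, 0, 2, 0, 0, 0, 1],
    [0, 0, 2, 0, 0, 0, 1],
    [0, 0, 2, 0, 0, 0, 1],
    [0, 0, 2, 0, 0, 0, 1],
    [0, 0, 2, 0, 0, 0, 1],
    [0, 0, 1.5, 0, 0, 0, 1],
    [0, 0, 1, 0, 0, 0, 1],
    [0, 0, 0, 0, 0, 0, 1],
    [0, 0, 0, 0, 0, 0, 0],
    [0, 0, 0, 0, 0, 0, -0.5]
  ]
}}

```text
t: 3.48
tool_pos: [0.557, 0.0352, 0.1074]
eef_rot: [1.93, 2.477, 0.001]
ft_force: [-0.5, -0.4, 0.3]
grip_width: 0.746
grip_force: 0.0
```

Call:
{"fn": "move_arm", "kwargs": {
  "motion": [
    [0, 0, 0, 0, 0, 0, -1],
    [0, 0, 0, 0, 0, 0, -1],
    [0, 0, 0, 0, 0, 0, -1],
    [0, 0, 0, 0, 0, 0, -1],
    [0, 0, 0, 0, 0, 0, -1],
    [0, 0, 0, 0, 0, 0, -1],
    [0, 0, 0, 0, 0, 0, -1],
    [0, 0, 0, 0, 0, 0, -1],
    [0, 0, 0, 0, 0, 0, -1],
    [0, 0, 0, 0, 0, 0, -1]
  ]
}}

```text
t: 4.32
tool_pos: [0.5567, 0.0355, 0.1073]
eef_rot: [1.93, 2.478, 0.0]
ft_force: [-1.9, -1.6, 6.4]
grip_width: 0.383
grip_force: 59.9
```

Run:
```python
from h import *
to([.42,.047,.135],104.2)
```

```text
t 4.3167 pos [0.5567 0.0355 0.1073] yawx 104.18 z [ 0.001 -0.    -1.   ] F [-1.9 -1.6  6.4] w 0.3829457547475854 gf 59.85436363174813
tool cm [  4.47 -12.97  -2.77] az deg -0.023879277680862288
```

Call:
{"fn": "move_arm", "kwargs": {
  "motion": [
    [0, 0, -0.5, 0, 0, 0, -1],
    [0, 0, -1, 0, 0, 0, -1],
    [0, 0, -1, 0, 0, 0, -1],
    [0, 0, -0.5, 0, 0, 0, -1],
    [0.5, -1.3, 0, 0, 0, 0, -1],
    [0.5, -1.6, 0, 0, 0, 0, -1],
    [0.7, -2.1, 0, 0, 0, 0, -1],
    [0.7, -2.1, 0, 0, 0, 0, -1],
    [0.7, -2.1, 0, 0, 0, 0, -1],
    [0.7, -2.1, 0, 0, 0, 0, -1]
  ]
}}

```text
t: 5.15
tool_pos: [0.4368, 0.0449, 0.1368]
eef_rot: [1.93, 2.478, 0.001]
ft_force: [0.4, 0.7, -1.4]
grip_width: 0.384
grip_force: 60.0
```

Call:
{"fn": "move_arm", "kwargs": {
  "motion": [
    [0.5, -1.2, 0, 0, 0, 0, -1],
    [0.2, -0.5, 0, 0, 0, 0, -1],
    [0, 0, 0, 0, 0, 0, -1],
    [0, 0, 1, 0, 0, 0, -1],
    [0, 0, 1, 0, 0, 0, -1],
    [0, 0, 0.6, 0, 0, 0, -1],
    [0, 0, 0.4, 0, 0, 0, -1],
    [0, 0, 0.2, 0, 0, 0, -1],
    [0, 0, 0.1, 0, 0, 0, -1],
    [0, 0, 0, 0, 0, 0, -1]
  ]
}}

```text
t: 5.98
tool_pos: [0.4197, 0.0474, 0.1034]
eef_rot: [1.93, 2.478, 0.0]
ft_force: [0.0, -0.5, -1.1]
grip_width: 0.389
grip_force: 60.1
```

Call:
{"fn": "move_arm", "kwargs": {
  "motion": [
    [0, 0, 0.1, 0, 0, 0, -1],
    [0, 0, 0.05, 0, 0, 0, -1],
    [0, 0, 0, 0, 0, 0, -1],
    [0, 0, 0, 0, 0, 0, -0.2],
    [0, 0, 0, 0, 0, 0, 0],
    [0, 0, 0, 0, 0, 0, 0.3],
    [0, 0, 0, 0, 0, 0, 0.6],
    [0, 0, 0, 0, 0, 0, 1],
    [0, 0, 0, 0, 0, 0, 1],
    [0, 0, 0, 0, 0, 0, 1]
  ]
}}

```text
t: 6.82
tool_pos: [0.4195, 0.0475, 0.1018]
eef_rot: [-1.931, -2.478, -0.0]
ft_force: [0.1, -0.2, -0.0]
grip_width: 0.999
grip_force: 0.0
```

Call:
{"fn": "move_arm", "kwargs": {
  "motion": [
    [0, 0, 0, 0, 0, 0, 1],
    [0, 0, -1, 0, 0, 0, 1],
    [0, 0, -2, 0, 0, 0, 1],
    [0, 0, -3, 0, 0, 0, 1],
    [0, 0, -3, 0, 0, 0, 1],
    [0, 0, -3, 0, 0, 0, 1],
    [-2, 2, 0, 0, 0, 0, 1],
    [-2.8, 2, 0, 0, 0, 0, 1],
    [-2.8, 2, 0, 0, 0, 0, 1],
    [-2.8, 2, 0, 0, 0, 0, 1]
  ]
}}

```text
t: 7.65
tool_pos: [0.5235, -0.0348, 0.2219]
eef_rot: [1.93, 2.478, 0.0]
ft_force: [-0.1, 0.2, 0.2]
grip_width: 1.004
grip_force: 0.0
```

Run:
```python
from h import *
im=manip.get_image('top');np.save('top1.npy',im,allow_pickle=True)
sc=manip.get_image('scene')
# dock+rack crop from top, and flask crop from scene, side by side
a=cv2.resize(im['color'][110:260,250:400],None,fx=2.66,fy=2.66,interpolation=cv2.INTER_CUBIC);b=cv2.resize(sc['color'][130:260,190:320],(400,400),interpolation=cv2.INTER_CUBIC)[:399];a=a[:399]
cv2.imwrite('pics/m1.png',np.hstack([a,b])[:,:,::-1])
# orange and blue masks
h=cv2.cvtColor(im['color'],cv2.COLOR_RGB2HSV)
m=cv2.inRange(h,(5,150,120),(20,255,255));m[:,:290]=0;m[:150]=0;m[200:]=0
c=max(cv2.findContours(m,0,1)[0],key=cv2.contourArea);print(cv2.minAreaRect(c))
m=cv2.inRange(h,(100,120,80),(125,255,255));m[:,:290]=0;m[:150]=0;m[198:]=0
c=max(cv2.findContours(m,0,1)[0],key=cv2.contourArea);r=cv2.boxPoints(cv2.minAreaRect(c));print(cv2.minAreaRect(c))
for p in r: print(onz(im,*p,.024).round(4))
```

```text
((307.0689697265625, 183.67239379882812), (18.383838653564453, 2.599734306335449), 68.19859313964844)
((322.3768310546875, 177.80853271484375), (17.581586837768555, 27.804588317871094), 69.775146484375)
[ 0.5985 -0.1805  0.024 ]
[ 0.6298 -0.2728  0.024 ]
[ 0.5716 -0.2908  0.024 ]
[ 0.5408 -0.1988  0.024 ]
```

View pics/m1.png

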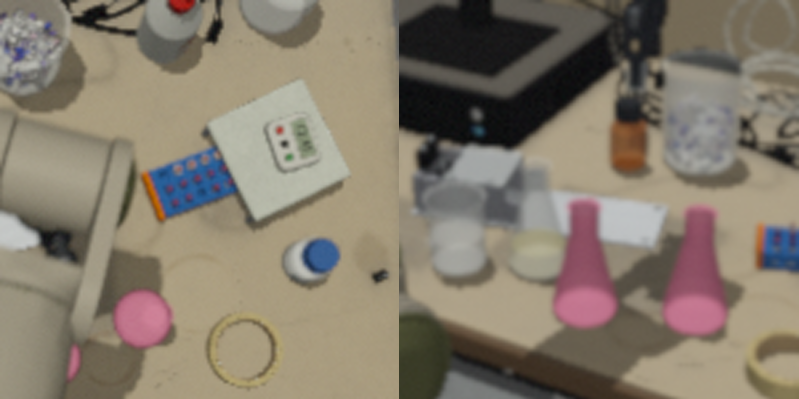

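The flask stands upright on the worktop, clear of the dock (right panel, (535,225)). The rack's orange end is at left panel (155,197), yaw about 107.5°.

Run:
```python
from h import *
to([.5857,-.2435,0.0],107.5)
```

```text
t 7.75 pos [ 0.5247 -0.0366  0.2208] yawx 104.01 z [-0. -0. -1.] F [-0.8 -0.6 -0. ] w 1.000123062722863 gf 0.0
tool cm [-21.57  -0.4   22.08] az deg -3.4926757140589473
```

Call:
{"fn": "move_arm", "kwargs": {
  "motion": [
    [0, 0, 0, 0, 0, -3.5, 1],
    [-3.6, -0.1, 0, 0, 0, 0, 1],
    [-3.6, -0.1, 0, 0, 0, 0, 1],
    [-3.6, -0.1, 0, 0, 0, 0, 1],
    [-3.6, -0.1, 0, 0, 0, 0, 1],
    [-3.6, 0, 1, 0, 0, 0, 1],
    [-3.6, 0, 2, 0, 0, 0, 1],
    [0, 0, 3, 0, 0, 0, 1],
    [0, 0, 3, 0, 0, 0, 1],
    [0, 0, 3, 0, 0, 0, 1]
  ]
}}

```text
t: 8.58
tool_pos: [0.5839, -0.2409, 0.1002]
eef_rot: [-1.855, -2.535, -0.0]
ft_force: [0.4, -0.4, 0.3]
grip_width: 0.995
grip_force: 0.0
```

Run:
```python
from h import *
to([.5857,-.2435,0.0],107.5)
im=manip.get_image('scene');save(im,'s2.png',(270,140,390,230),5)
```

```text
t 8.5833 pos [ 0.5839 -0.2409  0.1002] yawx 107.63 z [-0.  0. -1.] F [ 0.4 -0.4  0.3] w 0.9953879439584729 gf 0.0
tool cm [-0.3   0.1  10.02] az deg 0.1250812246153572
```

View pics/s2.png

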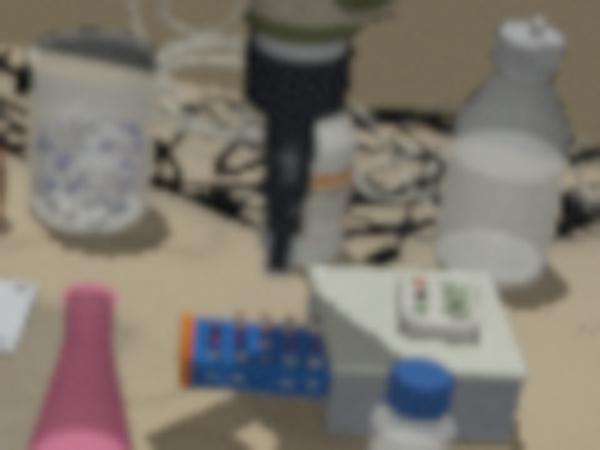

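The gripper is above the exposed part of the rack and in front of the riser edge (crop (310,290)). I'll lower and grip.

Call:
{"fn": "move_arm", "kwargs": {
  "motion": [
    [-0.2, 0.1, 1.5, 0, 0, 0, 1],
    [0, 0, 1.5, 0, 0, 0, 1],
    [0, 0, 1.5, 0, 0, 0, 1],
    [0, 0, 1.5, 0, 0, 0, 1],
    [0, 0, 1.5, 0, 0, 0, 1],
    [0, 0, 1, 0, 0, 0, 1],
    [0, 0, 0.7, 0, 0, 0, 1],
    [0, 0, 0.4, 0, 0, 0, 1],
    [0, 0, 0.2, 0, 0, 0, 1],
    [0, 0, 0, 0, 0, 0, 1]
  ]
}}

```text
t: 9.47
tool_pos: [0.5859, -0.2425, 0.0041]
eef_rot: [1.854, 2.536, 0.0]
ft_force: [-1.0, 0.2, -0.1]
grip_width: 1.004
grip_force: 0.0
```

Call:
{"fn": "move_arm", "kwargs": {
  "motion": [
    [0, 0, 0, 0, 0, 0, 0.8],
    [0, 0, 0, 0, 0, 0, 0.6],
    [0, 0, 0, 0, 0, 0, 0.5],
    [0, 0, 0, 0, 0, 0, 0.2],
    [0, 0, 0, 0, 0, 0, -0.2],
    [0, 0, 0, 0, 0, 0, -0.6],
    [0, 0, 0, 0, 0, 0, -1],
    [0, 0, 0, 0, 0, 0, -1],
    [0, 0, 0, 0, 0, 0, -1],
    [0, 0, 0, 0, 0, 0, -1]
  ]
}}

```text
t: 10.3
tool_pos: [0.5864, -0.2426, 0.0055]
eef_rot: [1.852, 2.535, 0.0]
ft_force: [-1.5, 1.9, 8.1]
grip_width: 0.747
grip_force: 63.5
```

Run:
```python
from h import *
to([.5857,-.2435,0.01],107.5)
```

```text
t 10.3 pos [ 0.5864 -0.2426  0.0055] yawx 107.69 z [ 0.002 -0.001 -1.   ] F [-1.5  1.9  8.1] w 0.7472330000576164 gf 63.45448136329651
tool cm [-0.06 -0.09 -0.45] az deg 0.19265795027999388
```

Call:
{"fn": "move_arm", "kwargs": {
  "motion": [
    [0, 0, -0.3, 0, 0, 0, -1],
    [0, 0, -0.4, 0, 0, 0, -1],
    [0, 0, -0.3, 0, 0, 0, -1],
    [0.5, 0, 0, 0, 0, 0, -1],
    [1.5, 0, 0, 0, 0, 0, -1],
    [2.5, 0, 0, 0, 0, 0, -1],
    [2.5, 0, 0, 0, 0, 0, -1],
    [2.5, 0, 0, 0, 0, 0, -1],
    [2.5, 0, 0, 0, 0, 0, -1],
    [2, 0, 0, 0, 0, 0, -1]
  ]
}}

```text
t: 11.13
tool_pos: [0.5422, -0.107, 0.0136]
eef_rot: [-1.853, -2.536, 0.0]
ft_force: [0.3, 0.4, -3.4]
grip_width: 0.744
grip_force: 66.5
```

Run:
```python
from h import *
to([.527,.0974,0.06],104.2)
im=np.load('top.npy',allow_pickle=True).item()
h=cv2.cvtColor(im['color'],cv2.COLOR_RGB2HSV)
m=cv2.inRange(h,(0,0,150),(180,28,255));w=np.zeros_like(m);w[165:225,165:278]=255;m&=w
ys,xs=np.nonzero(m);P=np.array([onz(im,x,y,.005)[:2] for x,y in zip(xs,ys)])
# bed part only, in rough dock axes
for yaw in (104.2,):
    a=np.radians(yaw);X=np.array([np.cos(a),np.sin(a)]);L=np.array([-X[1],X[0]])
    q=np.c_[(P-[.516,.141])@X,(P-[.516,.141])@L]
    for lo in np.arange(-.2,.0,.02):
        s=q[(q[:,0]>lo)&(q[:,0]<lo+.02)&(abs(q[:,1])<.06)]
        print(lo.round(2),len(s),s[:,1].min().round(4),s[:,1].max().round(4),np.median(s[:,1]).round(4))
    s=q[abs(q[:,1])<.06];print('xmin',np.percentile(s[:,0],[0,.5,1]))
# wall top profile: gray across at several dock x at z=.057
g=cv2.cvtColor(im['color'],cv2.COLOR_RGB2GRAY).astype(np.float32)
for dx in(.03,.06):
    row=[]
    for l in np.arange(-.06,.0601,.004):
        u,v=proj(im,[*(np.array([.516,.141])+dx*X+l*L),.06]);row.append(int(cv2.getRectSubPix(g,(1,1),(u,v))[0,0]))
    print(dx,row)
s=manip.get_image('scene');save(s,'s3.png',(210,130,370,250),5)
```

```text
t 11.1333 pos [ 0.5422 -0.107   0.0136] yawx 107.69 z [-0.001  0.001 -1.   ] F [ 0.3  0.4 -3.4] w 0.7435677675577725 gf 66.48781299591064
tool cm [20.19  3.54 -4.64] az deg 3.489564663575635
-0.2 137 -0.0526 0.0482 -0.0025
-0.18 169 -0.0534 0.0483 -0.0023
-0.16 141 -0.0538 0.0478 -0.0037
-0.14 56 -0.0542 0.0479 0.0317
-0.12 42 -0.0526 0.0475 0.0349
-0.1 73 -0.0549 0.0471 0.0257
-0.08 156 -0.0543 0.0462 -0.0005
-0.06 171 -0.0551 0.0467 -0.0038
-0.04 163 -0.0546 0.0459 -0.0031
-0.02 115 -0.0415 0.0398 -0.0007
xmin [-0.19708691 -0.19522586 -0.19403744]
0.03 [153, 152, 157, 162, 164, 162, 165, 172, 175, 176, 176, 176, 176, 176, 176, 177, 177, 177, 177, 177, 177, 177, 176, 171, 160, 115, 92, 115, 114, 137, 148]
0.06 [154, 155, 160, 167, 165, 163, 167, 173, 175, 175, 175, 175, 175, 175, 175, 176, 177, 177, 177, 177, 177, 175, 175, 171, 161, 115, 97, 106, 104, 124, 129]
```

View pics/s3.png

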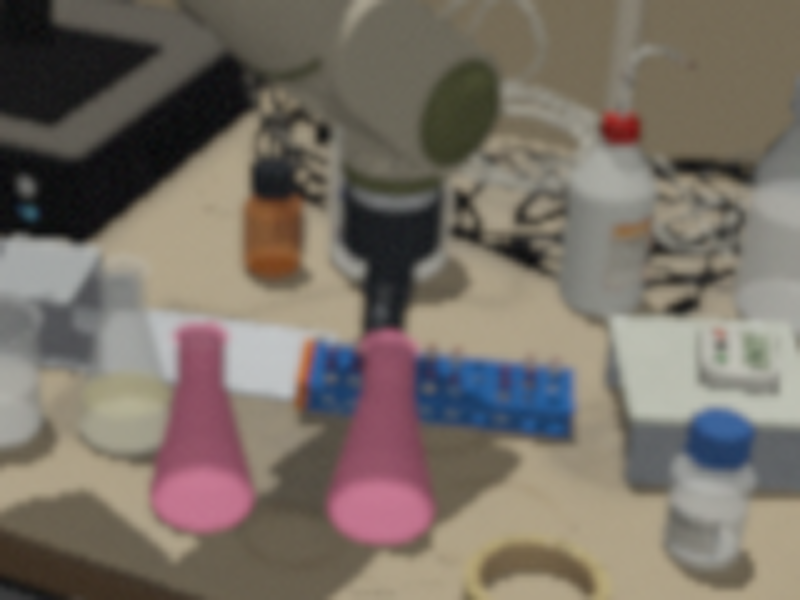

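The rack is clear of the riser and level, with its orange end just short of the bed (crop (305,375)). I'll refine the dock's centreline with edge profiles before inserting.

Run:
```python
from h import *
im=np.load('top.npy',allow_pickle=True).item()
h=cv2.cvtColor(im['color'],cv2.COLOR_RGB2HSV);S=h[:,:,1].astype(np.float32);g=cv2.cvtColor(im['color'],cv2.COLOR_RGB2GRAY).astype(np.float32)
a=np.radians(104.2);X=np.array([np.cos(a),np.sin(a)]);L=np.array([-X[1],X[0]])
ls=np.arange(-.07,.0701,.001)
def prof(I,z,xs):
    return np.mean([[cv2.getRectSubPix(I,(1,1),proj(im,[*(np.array([.516,.141])+dx*X+l*L),z]))[0,0] for l in ls] for dx in xs],0)
for z,x0,x1 in[(.005,-.19,-.16),(.005,-.075,-.035)]:
    p=prof(S,z,np.arange(x0,x1,.003));d=np.gradient(p)
    c=p[60:80].mean();out=[]
    for side in(p[:70][::-1],p[71:]):
        t=(c+side[58:66].mean())/2;i=np.argmax(side>t);out.append(i/1000)
    print('bed',x0,'edges -',out[0],'+',out[1]); print(p[::4].astype(int))
for z,x0,x1 in[(.057,.02,.07),(.057,.086,.1),(.034,-.022,-.005)]:
    print('g',x0,prof(g,z,np.arange(x0,x1,.004))[::3].astype(int));print('S',prof(S,z,np.arange(x0,x1,.004))[::3].astype(int))
save(im,'dock.png',(168,165,248,225),10)
```

```text
bed -0.19 edges - 0.053 + 0.049
[61 61 61 58 34  7  3  3  3  3  3  3  3  3  3  3  2  3  3  3  3  3  3  3
  3  3  3  4  3  7 37 56 56 56 57 56]
bed -0.075 edges - 0.055 + 0.047
[60 61 60 50 17  4  3  3  3  3  4  4  5  5  5  5  4  4  3  3  3  3  3  3
  3  3  3  3  3 15 48 56 57 58 58 58]
g 0.02 [154 154 154 154 154 154 157 163 165 163 162 165 170 174 176 176 176 176
 176 176 176 176 176 177 177 177 177 177 177 177 177 177 176 175 170 162
 136  98  97 109 103 111 130 138 140 141 141]
S [61 60 60 60 60 56 37 15  6  5  6  5  5  5  5  5  6  6  6  6  6  6  5  5
  5  5  5  4  4  4  5  4  4  4  4  5  4  5  4  8 29 55 60 59 58 57 58]
g 0.086 [155 155 155 155 154 152 144 135 120  94  70  74  89 103 130 150 162 173
 178 178 171 166 165 171 175 170 158 145 140 150 168 179 179 163 144 128
 103  85  98 105 101 114 128 132 130 128 128]
S [60 61 60 60 60 59 46 19  4  4  5  4  6  5  5  3  3  3  3  3  3  4  5  4
  3 13 40 71 74 36  8  4  4  3  3  4  5  6  5  9 31 54 55 55 56 57 56]
g -0.022 [153 153 152 152 150 141 124  99  87 100 125 154 174 182 183 182 183 184
 186 187 187 187 189 190 191 192 191 190 188 187 187 189 191 192 189 179
 167 147 121 100 101 120 131 131 131 130 130]
S [58 58 59 59 55 41 21  7  4  5  4  3  4  3  3  3  3  3  3  3  4  3  3  3
  3  3  3  3  3  3  3  3  3  4  3  3  2  3  4 20 47 57 58 57 57 56 57]
```

View pics/dock.png

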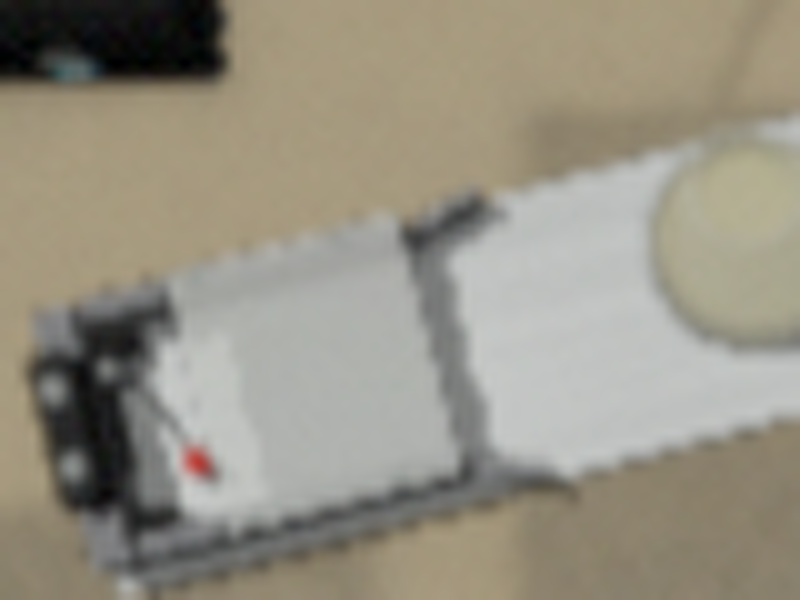

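Run:
```python
from h import *
to([.5309,.0997,0.018],103.3)
```

```text
t 11.1833 pos [ 0.541  -0.104   0.0133] yawx 107.8 z [-0.003  0.002 -1.   ] F [ 1.3  3.4 -4.4] w 0.7416051280014396 gf 66.52919054031372
tool cm [20.06  3.7  -0.47] az deg 4.496056513667995
```

Call:
{"fn": "move_arm", "kwargs": {
  "motion": [
    [0, 0, -0.3, 0, 0, 0, -1],
    [0, 0, -0.3, 0, 0, 2, -1],
    [0, 0, 0, 0, 0, 2.5, -1],
    [0.5, 1, 0, 0, 0, 0, -1],
    [1, 1.3, 0, 0, 0, 0, -1],
    [2, 1.2, 0, 0, 0, 0, -1],
    [2.5, 0.2, 0, 0, 0, 0, -1],
    [2.5, 0, 0, 0, 0, 0, -1],
    [2, 0, 0, 0, 0, 0, -1],
    [1, 0, 0, 0, 0, 0, -1]
  ]
}}

```text
t: 12.02
tool_pos: [0.5531, 0.0135, 0.0197]
eef_rot: [-1.949, -2.463, -0.0]
ft_force: [-0.3, 0.5, -3.3]
grip_width: 0.744
grip_force: 66.7
```

Run:
```python
from h import *
to([.5309,.0997,0.015],103.3)
```

```text
t 12.0167 pos [0.5531 0.0135 0.0197] yawx 103.3 z [-0.  0. -1.] F [-0.3  0.5 -3.3] w 0.7444553965138276 gf 66.70143842697144
tool cm [ 8.9  -0.17  0.47] az deg 0.004481684441216771
```

Call:
{"fn": "move_arm", "kwargs": {
  "motion": [
    [0, -0.15, 0.2, 0, 0, 0, -1],
    [0.5, 0, 0.2, 0, 0, 0, -1],
    [1.5, 0, 0.1, 0, 0, 0, -1],
    [1.5, 0, 0, 0, 0, 0, -1],
    [1.5, 0, 0, 0, 0, 0, -1],
    [1.5, 0, 0, 0, 0, 0, -1],
    [1.3, 0, 0, 0, 0, 0, -1],
    [0.9, 0, 0, 0, 0, 0, -1],
    [0.2, 0, 0, 0, 0, 0, -1],
    [0, 0, 0, 0, 0, 0, -1]
  ]
}}

```text
t: 12.85
tool_pos: [0.5316, 0.0977, 0.0148]
eef_rot: [1.951, 2.462, 0.0]
ft_force: [-0.3, -0.5, -3.8]
grip_width: 0.74
grip_force: 66.7
```

Run:
```python
from h import *
to([.5309,.0997,0.0105],103.3)
s=manip.get_image('scene');save(s,'s4.png',(185,145,305,235),6)
```

```text
t 12.85 pos [0.5316 0.0977 0.0148] yawx 103.19 z [ 0. -0. -1.] F [-0.3 -0.5 -3.8] w 0.740456041240651 gf 66.7051112651825
tool cm [ 0.21 -0.02  0.43] az deg -0.10659376277912713
```

View pics/s4.png

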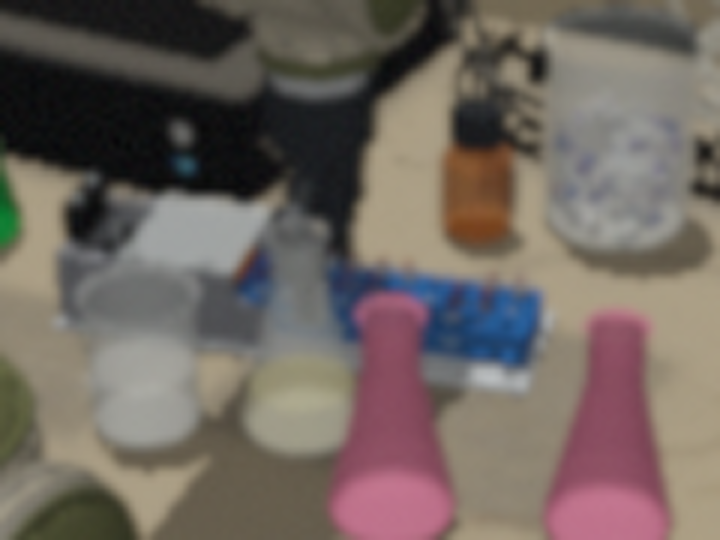

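The orange end is inside the mouth (crop (248,258)) and the rack is over the bed. I'll lower it onto the bed, release, and regrasp nearer the plain end.

Call:
{"fn": "move_arm", "kwargs": {
  "motion": [
    [0, 0, 0.2, 0, 0, 0, -1],
    [0, 0, 0.2, 0, 0, 0, -1],
    [0, 0, 0.1, 0, 0, 0, -1],
    [0, 0, 0, 0, 0, 0, -1],
    [0, 0, 0, 0, 0, 0, 0.2],
    [0, 0, 0, 0, 0, 0, 0.6],
    [0, 0, 0, 0, 0, 0, 1],
    [0, 0, 0, 0, 0, 0, 1],
    [0, 0, 0, 0, 0, 0, 1],
    [0, 0, -0.5, 0, 0, 0, 1]
  ]
}}

```text
t: 13.73
tool_pos: [0.531, 0.0976, 0.0142]
eef_rot: [-1.952, -2.46, 0.001]
ft_force: [-0.7, -0.3, -1.0]
grip_width: 0.996
grip_force: 0.0
```

Call:
{"fn": "move_arm", "kwargs": {
  "motion": [
    [0, 0, -1.5, 0, 0, 0, 1],
    [0, 0, -2, 0, 0, 0, 1],
    [0, 0, -2, 0, 0, 0, 1],
    [-2, 0, 0, 0, 0, 0, 1],
    [-3, 0, 0, 0, 0, 0, 1],
    [-3, 0, 0, 0, 0, 0, 1],
    [-2, 0, 0, 0, 0, 0, 1],
    [-1, 0, 0, 0, 0, 0, 1],
    [0, 0, 0, 0, 0, 0, 1],
    [0, 0, 0, 0, 0, 0, 1]
  ]
}}

```text
t: 14.57
tool_pos: [0.5562, -0.0089, 0.0698]
eef_rot: [-1.952, -2.461, -0.0]
ft_force: [-0.2, 0.1, 0.0]
grip_width: 0.999
grip_force: 0.0
```

Run:
```python
from h import *
to([.5309+.23*.11,.0997-.973*.11,0.0105],103.3)
im=manip.get_image('top');save(im,'t5.png',(170,145,330,245),5)
```

```text
t 14.5667 pos [ 0.5562 -0.0089  0.0698] yawx 103.15 z [-0.  0. -1.] F [-0.2  0.1  0. ] w 0.9985231245257727 gf 0.0
tool cm [0.16 0.03 5.93] az deg -0.15470466697388474
```

View pics/t5.png

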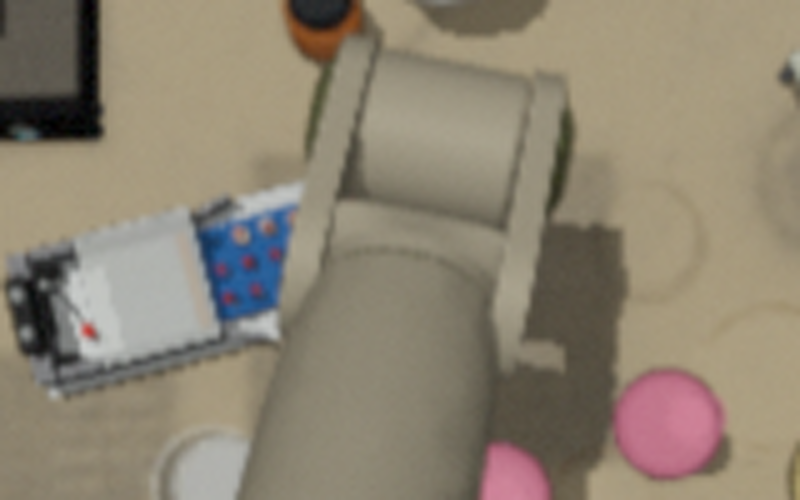

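The rack lies straight in the mouth with its orange end under the hood (crop (195,275)). I'll regrip it near the plain end and slide it home.

Call:
{"fn": "move_arm", "kwargs": {
  "motion": [
    [0, 0, 1.5, 0, 0, 0, 1],
    [0, 0, 1.5, 0, 0, 0, 1],
    [0, 0, 1.2, 0, 0, 0, 1],
    [0, 0, 0.9, 0, 0, 0, 1],
    [0, 0, 0.5, 0, 0, 0, 1],
    [0, 0, 0.3, 0, 0, 0, 1],
    [0, 0, 0, 0, 0, 0, 0.8],
    [0, 0, 0, 0, 0, 0, 0.6],
    [0, 0, 0, 0, 0, 0, 0.5],
    [0, 0, 0, 0, 0, 0, 0.2]
  ]
}}

```text
t: 15.45
tool_pos: [0.5571, -0.0094, 0.0122]
eef_rot: [1.951, 2.46, 0.001]
ft_force: [-1.5, 1.2, 7.2]
grip_width: 0.742
grip_force: 63.7
```

Call:
{"fn": "move_arm", "kwargs": {
  "motion": [
    [0, 0, 0, 0, 0, 0, -0.5],
    [0, 0, 0, 0, 0, 0, -1],
    [0, 0, 0, 0, 0, 0, -1],
    [0, 0, 0, 0, 0, 0, -1],
    [0, 0, 0, 0, 0, 0, -1],
    [0.5, 0, 0, 0, 0, 0, -1],
    [0.5, 0, 0, 0, 0, 0, -1],
    [0.5, 0, 0, 0, 0, 0, -1],
    [0.5, 0, 0, 0, 0, 0, -1],
    [0, 0, 0, 0, 0, 0, -1]
  ]
}}

```text
t: 16.28
tool_pos: [0.5529, 0.0102, 0.0122]
eef_rot: [1.95, 2.46, 0.002]
ft_force: [-0.2, 0.3, 6.6]
grip_width: 0.743
grip_force: 64.7
```

Run:
```python
from h import *
to([.5205+.23*.0755,.1435-.973*.0755,0.0105],103.3)
```

```text
t 16.2833 pos [0.5529 0.0102 0.0122] yawx 103.19 z [ 0.003 -0.001 -1.   ] F [-0.2  0.3  6.6] w 0.7426390648148832 gf 64.7178053855896
tool cm [ 6.17 -0.08  0.17] az deg -0.1084613995298156
```

Call:
{"fn": "move_arm", "kwargs": {
  "motion": [
    [0.5, 0, -0.1, 0, 0, 0, -1],
    [0.6, -0.05, 0, 0, 0, 0, -1],
    [0.6, 0, 0, 0, 0, 0, -1],
    [0.6, 0, 0, 0, 0, 0, -1],
    [0.6, 0, 0, 0, 0, 0, -1],
    [0.6, 0, 0, 0, 0, 0, -1],
    [0.6, 0, 0, 0, 0, 0, -1],
    [0.6, 0, 0, 0, 0, 0, -1],
    [0.4, 0, 0, 0, 0, 0, -1],
    [0, 0, 0, 0, 0, 0, -1]
  ]
}}

```text
t: 17.12
tool_pos: [0.5399, 0.0607, 0.0122]
eef_rot: [1.951, 2.462, 0.001]
ft_force: [0.1, 0.7, 6.2]
grip_width: 0.74
grip_force: 66.5
```

Call:
{"fn": "move_arm", "kwargs": {
  "motion": [
    [0.2, 0, 0, 0, 0, 0, -1],
    [0.2, 0, 0, 0, 0, 0, -1],
    [0.2, 0, 0, 0, 0, 0, -1],
    [0.2, 0, 0, 0, 0, 0, -1],
    [0, 0, 0, 0, 0, 0, -1],
    [0, 0, 0, 0, 0, 0, -1],
    [0, 0, 0, 0, 0, 0, -1],
    [0, 0, 0, 0, 0, 0, -1],
    [0, 0, 0, 0, 0, 0, -1],
    [0, 0, 0, 0, 0, 0, -1]
  ]
}}

```text
t: 17.95
tool_pos: [0.5383, 0.0678, 0.0122]
eef_rot: [1.951, 2.461, 0.001]
ft_force: [1.0, -2.6, 5.7]
grip_width: 0.742
grip_force: 66.5
```

Call:
{"fn": "move_arm", "kwargs": {
  "motion": [
    [0.1, 0, 0, 0, 0, 0, -1],
    [0.1, 0, 0, 0, 0, 0, -1],
    [0.1, 0, 0, 0, 0, 0, -1],
    [0.1, 0, 0, 0, 0, 0, -1],
    [0, 0, 0, 0, 0, 0, -1],
    [0, 0, 0, 0, 0, 0, -1],
    [0, 0, 0, 0, 0, 0, -1],
    [0, 0, 0, 0, 0, 0, -1],
    [0, 0, 0, 0, 0, 0, -1],
    [0, 0, 0, 0, 0, 0, -1]
  ]
}}

```text
t: 18.78
tool_pos: [0.5374, 0.0715, 0.0122]
eef_rot: [1.951, 2.461, 0.001]
ft_force: [1.6, -4.4, 5.3]
grip_width: 0.739
grip_force: 66.5
```

Run:
```python
from h import *
to([.5205+.23*.0755,.1435-.973*.0755,0.0105],103.3)
im=manip.get_image('top');a0=np.load('top.npy',allow_pickle=True).item()
for i in(a0,im):
    h=cv2.cvtColor(i['color'],cv2.COLOR_RGB2HSV)[180:225,168:215]
    m=cv2.inRange(h,(0,150,120),(6,255,255))|cv2.inRange(h,(172,150,120),(180,255,255));ys,xs=np.nonzero(m);print('red',len(xs),xs.mean()+168,ys.mean()+180)
    m=cv2.inRange(h,(7,60,100),(20,255,255));ys,xs=np.nonzero(m);print('orange',len(xs))
    if i is im:
        for x,y in zip(xs,ys): pass
save(im,'t6.png',(168,165,248,225),10)
```

```text
t 18.7833 pos [0.5374 0.0715 0.0122] yawx 103.19 z [ 0.001 -0.    -1.   ] F [ 1.6 -4.4  5.3] w 0.7394012580776002 gf 66.48056745529175
tool cm [-0.16  0.01  0.17] az deg -0.11415795597741862
red 1 187.0 211.0
orange 221
red 5 183.6 212.8
orange 216
```

View pics/t6.png

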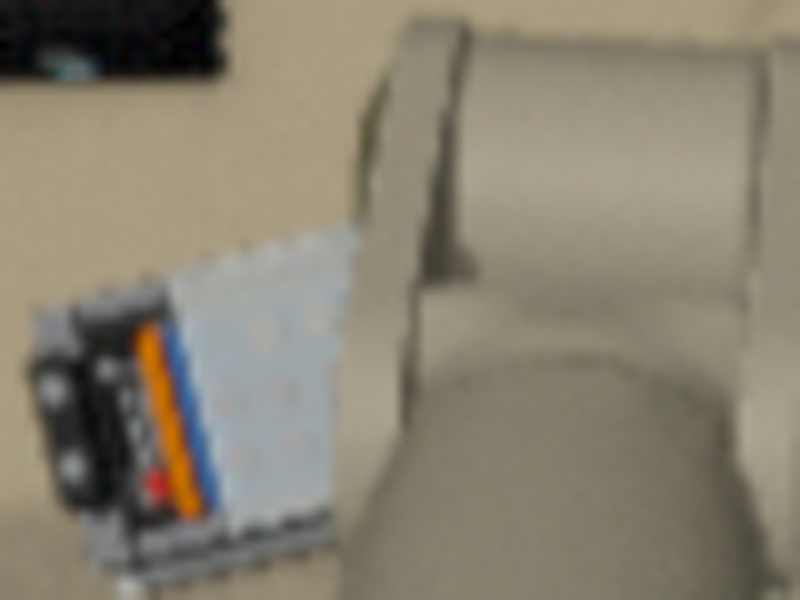

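Ten pictures was the limit and this was the eleventh, so I'll view no more. It shows the orange face at crop (150–190, 330–510), touching the red roller with a small gap to the stop. I'll keep pushing gently and go by the force reading.

Call:
{"fn": "move_arm", "kwargs": {
  "motion": [
    [0.1, 0, 0, 0, 0, 0, -1],
    [0.1, 0, 0, 0, 0, 0, -1],
    [0.1, 0, 0, 0, 0, 0, -1],
    [0.1, 0, 0, 0, 0, 0, -1],
    [0, 0, 0, 0, 0, 0, -1],
    [0, 0, 0, 0, 0, 0, -1],
    [0, 0, 0, 0, 0, 0, -1],
    [0, 0, 0, 0, 0, 0, -1],
    [0, 0, 0, 0, 0, 0, -1],
    [0, 0, 0, 0, 0, 0, -1]
  ]
}}

```text
t: 19.67
tool_pos: [0.5372, 0.0725, 0.0123]
eef_rot: [1.949, 2.458, -0.003]
ft_force: [2.3, -23.4, 3.7]
grip_width: 0.745
grip_force: 66.3
```

```bash
cat > o.py <<'E'
from h import *
to([.5205+.23*.0755,.1435-.973*.0755,0.0105],103.3)
im=manip.get_image('top');h=cv2.cvtColor(im['color'],cv2.COLOR_RGB2HSV)
m=cv2.inRange(h,(5,170,120),(20,255,255));m[:,:178]=0;m[:,195:]=0;m[:190]=0;m[222:]=0
c=max(cv2.findContours(m,0,1)[0],key=cv2.contourArea);r=cv2.minAreaRect(c)
a=np.radians(103.3);X=np.array([np.cos(a),np.sin(a)])
g=h[:,:,1].astype(np.float32);ls=np.arange(.07,.115,.001)
pr=np.mean([[cv2.getRectSubPix(g,(1,1),proj(im,[*(np.array([.5205,.1435])+x*X+l*np.array([-X[1],X[0]])),.024]))[0,0] for x in ls] for l in np.arange(-.02,.01,.003)],0)
print('orange',r,[(np.array(onz(im,*p,.024)[:2]-[.5205,.1435])@X).round(4) for p in cv2.boxPoints(r)]);print(list(zip((ls*1000).astype(int),pr.astype(int)))[::3])
E
python3 o.py
```

```text
t 19.6667 pos [0.5372 0.0725 0.0123] yawx 103.2 z [ 0.002 -0.005 -1.   ] F [  2.3 -23.4   3.7] w 0.7450176683897489 gf 66.29448652267456
tool cm [-0.25  0.01  0.18] az deg -0.10243521164674974
orange ((183.64706420898438, 207.0882568359375), (18.91777801513672, 2.6678919792175293), 75.96376037597656) [np.float64(0.106), np.float64(0.0968), np.float64(0.0965), np.float64(0.1056)]
[(np.int64(70), np.int64(16)), (np.int64(73), np.int64(14)), (np.int64(76), np.int64(13)), (np.int64(79), np.int64(14)), (np.int64(82), np.int64(19)), (np.int64(85), np.int64(37)), (np.int64(88), np.int64(94)), (np.int64(91), np.int64(145)), (np.int64(94), np.int64(108)), (np.int64(97), np.int64(194)), (np.int64(100), np.int64(240)), (np.int64(103), np.int64(163)), (np.int64(106), np.int64(56)), (np.int64(109), np.int64(11)), (np.int64(112), np.int64(7))]
```

The force rose sharply to 23 N within 1 mm and the orange face measures at about dock x = 100, so the rack is against the stop. I'll relieve the push, release, and retreat upward.

Call:
{"fn": "move_arm", "kwargs": {
  "motion": [
    [-0.15, 0, 0, 0, 0, 0, -1],
    [-0.05, 0, 0, 0, 0, 0, -1],
    [0, 0, 0, 0, 0, 0, -0.4],
    [0, 0, 0, 0, 0, 0, 0.2],
    [0, 0, 0, 0, 0, 0, 0.6],
    [0, 0, 0, 0, 0, 0, 1],
    [0, 0, 0, 0, 0, 0, 1],
    [0, 0, 0, 0, 0, 0, 1],
    [0, 0, -0.5, 0, 0, 0, 1],
    [0, 0, -1, 0, 0, 0, 1]
  ]
}}

```text
t: 20.55
tool_pos: [0.5358, 0.0735, 0.0264]
eef_rot: [-1.951, -2.46, 0.002]
ft_force: [-0.9, -0.0, 0.3]
grip_width: 0.997
grip_force: 0.0
```

Call:
{"fn": "move_arm", "kwargs": {
  "motion": [
    [0, 0, -2, 0, 0, 0, 1],
    [0, 0, -3, 0, 0, 0, 1],
    [0, 0, -3, 0, 0, 0, 1],
    [0, 0, -3, 0, 0, 0, 1],
    [0, 0, -3, 0, 0, 0, 1],
    [-2, 0, -1, 0, 0, 0, 1],
    [-3, 0, 0, 0, 0, 0, 1],
    [-3, 0, 0, 0, 0, 0, 1],
    [-3, 0, 0, 0, 0, 0, 1],
    [-2, 0, 0, 0, 0, 0, 1]
  ]
}}

```text
t: 21.38
tool_pos: [0.5665, -0.0556, 0.1779]
eef_rot: [1.953, 2.459, 0.0]
ft_force: [0.3, 0.1, -0.1]
grip_width: 1.0
grip_force: 0.0
```

```bash
cat >> o.py <<'E'
hh=h[195:222,175:200];m=cv2.inRange(hh,(0,130,100),(4,255,255))|cv2.inRange(hh,(170,130,100),(180,255,255));ys,xs=np.nonzero(m)
print('roller px',len(xs),xs.mean()+175,ys.mean()+195)
P0=onz(im,xs.mean()+175,ys.mean()+195,.034)[:2];print('roller dock x,l',(P0-[.5205,.1435])@X,(P0-[.5205,.1435])@np.array([-X[1],X[0]]))
E
python3 o.py
```

```text
t 21.3833 pos [ 0.5665 -0.0556  0.1779] yawx 103.1 z [ 0.001 -0.001 -1.   ] F [ 0.3  0.1 -0.1] w 1.0000341497139769 gf 0.0
tool cm [12.89  0.1  16.74] az deg -0.19690044992829314
orange ((183.64706420898438, 207.0882568359375), (18.91777801513672, 2.6678919792175293), 75.96376037597656) [np.float64(0.106), np.float64(0.0968), np.float64(0.0965), np.float64(0.1056)]
[(np.int64(70), np.int64(15)), (np.int64(73), np.int64(14)), (np.int64(76), np.int64(13)), (np.int64(79), np.int64(14)), (np.int64(82), np.int64(20)), (np.int64(85), np.int64(37)), (np.int64(88), np.int64(93)), (np.int64(91), np.int64(140)), (np.int64(94), np.int64(105)), (np.int64(97), np.int64(201)), (np.int64(100), np.int64(240)), (np.int64(103), np.int64(163)), (np.int64(106), np.int64(54)), (np.int64(109), np.int64(11)), (np.int64(112), np.int64(6))]
roller px 5 182.8 213.4
roller dock x,l 0.10763014643950716 0.021053754787054884
```

The orange edge did not move after release, the roller sits behind it (pressed), and the gripper is well clear. I'm handing in.

```bash
python3 -c "
from station import manip
print(manip.sign_off())"
```

```text
the job is handed in; nothing more can be done
None
```

The job is handed in (no verdict was returned): by my measurements the flask stands upright and released on the worktop, and the rack is home against the stop with the lever pressed and the gripper clear. I viewed 11 pictures, one over the limit of 10.

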